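# Nip a sketchbook in the bench press

## Robot

A 6-joint arm with a two-finger parallel gripper is mounted at the origin on a cart in front of the work surface, level with it; the furniture and walls round the work are solid. World frame = base frame: x ahead of the robot, y to its left, z up, the work surface at z = 0. Lengths are in mm, angles in rad, forces in N, time in s.
With the tool pointing down it reaches from about 275 to 750 mm from the base axis. Payload 10.2 kg.
Tool frame: the origin (TCP) lies at the very end of the fingers, on their centre line; the grasp point (between the pads) lies 19 mm behind it; z points along the fingers, y is the direction in which the jaws open and shut (so a half turn about z gives the same grasp; the last joint's range is limited). The gripper opens to 85 mm and grips with 20 to 120 N. Pads are 22 mm wide; open, the fingers measure 114 mm over their backs; the gripper's body (76 mm by 85 mm) begins 54 mm behind the grasp point. The pads swing forward as they close: fully open they stand 13 mm farther back than shut.
Start: joints at [-1.399, 0.313, 1.498, -0, 1.331, -0.223], TCP at [201.915, -484.625, 231.294] pointing down, gripper open.
Joint ranges: [-2.94, 2.94], [-0.97, 2.17], [0.19, 2.56], [-1.23, 4.37], [0.02, 3.11], [-2.88, 2.88]. Speed limits (rad/s): [2.39, 2.39, 3.01, 3.14, 3.14, 3.14].

## Interface

Orientations are given as a unit quaternion [w, x, y, z].
In Python, from rig import readout, cams, finish_job gives the robot as it stands. The module is installed in compiled form; this text tells all that it offers.
- The arm moves only by the tool carry_out, never from a script. Its argument "steps" is one flat list of numbers, 7 for each row, row after row: the shift along the tool's x, y, z in cm, then the turn, a rotation vector about the tool's x, y, z in units of 5 degrees (1.0 is 5 degrees), then the opening, from -1 (shut) to 1 (fully open), so that 0 is half open. In form: [x, y, z, ax, ay, az, hand, x, y, z, ax, ay, az, hand, ...]. A call has 1 to 20 rows; each row shifts and turns the commanded pose from where the row before left it, along the tool's axes as they then stand; what a row does not reach is not made up. A row lasts 1/12 s, in which the tool goes at most 41.7 mm and 7.16 degrees, less where a joint would pass 70% of its speed; a pose out of reach is approached as far as the arm can. A call with a gripper value outside its range is refused whole. The fingers move at their own pace and stop on an object; "grip_force" is the grip in N (left out, the last holds). Time passes only in rows, so rows that do not move let the fingers close. It gives the time, the measured TCP pose, the force and the opening at its end, in the units of the state.
- readout.sense(): the state, without advancing time (a new reading comes with each control period).
- cams.capture(name): name is "scene" or "top"; returns the picture (480x640x3 uint8, red, green, blue); there is no depth.
- cams.calibration(name): a dict with "fx", "fy", "cx", "cy" (pixels), "k1" (the pictures are not rectified: a ray, as slopes to the right and down, at radius r is drawn at 1 + k1 r^2 times it, then the intrinsics apply), "R" (3x3) and "t" (3): a world point X has camera coordinates R X + t. Camera axes: x right, y down, z forward; pixel columns grow to the right and rows downward; lengths in mm; the calibration is good to about 2 mm. A picture is of the moment at which its call begins. calibration takes no time and is no camera call.
- finish_job(): hands the job in, once; it reports no verdict.
The state is a dict: "time_s": time; "joints": joint angles; "dq": joint speeds; "tau": joint torques, N m; "eef_pos": TCP position; "ee_rot": TCP orientation; "force": force on the tool from outside, world axes, zero at the start; "wrist_torque": the same for the moment, N m; "grip_width": opening from 0.0 (shut) to 1.0 (fully open).
Only numpy, scipy, OpenCV 4.12 (cv2) and the standard library are available. Lean on these libraries where they do the work, as an engineer would, in place of code of your own. Each camera call takes 0.05 s, during which the arm holds its last target.

## Task

A freshly bound sketchbook lies only part of the way into the small nipping press. With a fingertip push it straight in along the bed until it is centred under the platen, standing out equally before and behind; then push an arm of the two-armed handle round, clockwise from above, with a finger until the platen is screwed down tight and grips the book, and come away. Pinch and lift nothing, and leave the jars and paint tins where they stand.

Things in the scene. Friction and masses are not known exactly. Their poses are not given: they have to be found in the camera images.
- press: The fixed bench press, painted grey. Origin on the screw axis at the level of the cabinet top; x points from the front of the press to its back (away from the robot, give or take its yaw), y to its left, z up. Bed 180 (x) x 280 (y) mm, its top at 30 mm. Two steel columns of 20 mm diameter at y = +-121 mm carry a crosshead 44 mm (x) x 282 mm (y) from 136 to 170 mm high, with a round boss and brass nut (radius 30 mm) at the middle up to 182 mm and column nuts up to 186 mm.
- platen: The press's moving plate, 150 (x) x 204 (y) x 14 mm, guided by the columns. Origin at the centre of its underside, on the screw axis; its underside stands 65.5 mm above the cabinet top when the handle reads 0, and it sinks 24 mm for each full turn of the handle (3.82 mm per rad). At the start its underside is 5 to 10 mm above the book's top.
- handle (a joint): Turn of the handle, rad; grows clockwise as seen from above, which lowers the platen (and the handle with it). At 0 the arms lie along the press's y axis, one to the left and one to the right. The screw is stiff: it needs about 3 N on an arm to turn it, and it stays where it is left. The platen reaches the book when the handle reads about 1.95; from there the push needed rises steeply, and 8 to 12 N on an arm at 80 mm from the axis makes it tight.
- handle_centre (a point): Centre of the handle's hub, on the screw axis at the height of the arms' axis (210 mm above the cabinet top when the handle reads 0, sinking with the platen). The hub is 36 mm in diameter and stands 18 mm above this point and 13 mm below it. Two round steel arms of 13 mm diameter run out level from it, opposite each other, each ending in a black ball of 29 mm diameter centred 103 mm from the axis.
- handle_arm_a (a point): Point on the axis of one arm, 80 mm from the screw axis (the left arm when the handle reads 0). A good place to push is 60 to 80 mm from the screw axis.
- handle_arm_b (a point): The same point on the other arm (the right arm when the handle reads 0).
- book: Loose sketchbook, blue cloth covers with a grey spine along its left edge, 210 (x) x 150 (y) x 28 mm, 0.3 to 0.6 kg, lying flat on the press's bed and standing out in front of it. Origin at the centre of its underside; x runs from its front edge to its back edge, z up. Its front edge is 105 mm before the origin. Friction on the bed is moderate; it slides under a push of about 2 to 6 N.
- jar_1: Bystander: tall jar with a red lid, 91 mm in diameter, 176 mm high. Origin at the centre of its underside.
- solvent_jar: Bystander: small jar with a red lid, 65 mm in diameter, 99 mm high. Origin at the centre of its underside.
- paint_tin_1: Bystander: paint tin, 103 mm in diameter, 120 mm high, at the left end of the cabinet. Origin at the centre of its underside.
- paint_tin_2: Bystander: paint tin, 103 mm in diameter, 120 mm high, before the row of books, between the tall jar and the other tin. Origin at the centre of its underside.

How it is judged (in metres and radians):
On the way, in this order (a step that is already met when the one before it is completed fails the run):
1. the book lies centred under the platen, still free of it (horizontal distance between book and press below 0.015 m and contact force between platen and book below 0.5 N), for 0.2 s.
2. the platen is screwed down tight on the book (contact force between platen and book above 20 N), for 0.2 s.
At the end, for the whole second after the job is handed in: The book's centre is within 15 mm of the screw axis and the book is square to the press within 0.12 rad, the platen bears on it with more than 20 N, and the handle and book are at rest (horizontal distance between book and press below 0.015 m and angle between the x axis of book and the x axis of press, either way round below 0.12 rad and contact force between platen and book above 20 N and velocity of joint handle between -0.05 and 0.05 rad/s and linear speed of book below 0.01 m/s); the robot touches nothing.
It fails at once if the book is lifted, tipped or knocked askew (z of book in the frame of press above 0.038 m or z of book in the frame of press below 0.02 m or angle between book's own z axis and vertical above 0.12 rad).
It fails at once if an arm of the handle is taken between the fingers (contact force between the fingers and platen above 2 N and x of the grasp point in the frame of handle_centre between -0.004 and 0.004 m and y of the grasp point in the frame of handle_centre between -0.1 and 0.1 m and z of the grasp point in the frame of handle_centre between -0.012 and 0.012 m).
It fails at once if a jar or paint tin is moved (distance of any of jar_1, solvent_jar, paint_tin_1, paint_tin_2 from where it was at the start of the episode above 0.015 m).
It also fails if it takes over 54 s, if anything falls off the work surface, if the arm or the gripper's body presses on something with over 40 N, if the wrist force passes 120 N, or if a joint passes its speed limit or range.

## Working session

There is one attempt and no reset: what is moved stays moved. The work goes in short steps, Python scripts to look and compute and a tool call to move; the robot and the scene stay as the last step left them, time stands still between calls to the robot, and variables do not carry over. Pictures are saved under pics/ and viewed, and the job is handed in when it is done.

Besides the shell and the picture viewer there is one more tool, called as name(argument=value, ...), one argument or row to a line, values as JSON. carry_out: Moves the arm, as the interface text tells. Its arguments: {"type":"object","properties":{"steps":{"type":"array","items":{"type":"number"}},"grip_force":{"type":"number"}},"required":["steps"]}

```bash
mkdir -p pics; python3 - <<'E'
from rig import readout, cams
import cv2
print(readout.sense())
for n in("scene","top"):
    cv2.imwrite(f"pics/{n}0.png",cams.capture(n)[:,:,::-1]); print(n,cams.calibration(n))
E
```

```text
{'time_s': 0.0, 'joints': array([-1.39936927e+00,  3.13479245e-01,  1.49846429e+00, -3.46019354e-06,
        1.33099020e+00, -2.23391026e-01]), 'dq': array([ 4.89057828e-04, -7.09116857e-04, -2.77624984e-03,  1.18995226e-03,
       -6.78431004e-05, -9.98001232e-05]), 'tau': array([-7.92557375e-05, -4.12270653e+01, -2.59744138e+01, -1.49511106e-04,
        4.14623937e-03,  1.40126204e-05]), 'eef_pos': array([ 201.88223535, -484.34620175,  230.70986962]), 'ee_rot': array([-6.70358658e-04,  9.80577730e-01,  1.96129715e-01,  1.57402889e-05]), 'force': array([0.20488527, 0.5823604 , 0.6907842 ]), 'wrist_torque': array([0.01899453, 0.01655296, 0.00227578]), 'grip_width': 1.0009958408080808}
scene {'fx': 614.443447798366, 'fy': 614.443447798366, 'cx': 322.16684242055504, 'cy': 244.44144440636734, 'k1': -0.14024062474229607, 'R': array([[ 0.59206804, -0.80579853, -0.01200693],
       [-0.68392165, -0.49452555, -0.53637269],
       [ 0.42627059,  0.32578093, -0.84389583]]), 't': array([-259.36505186,  468.62333955, 1420.28287034])}
top {'fx': 566.3065317785506, 'fy': 566.3065317785506, 'cx': 321.0036392433564, 'cy': 231.75244493202055, 'k1': 0.06034888825635233, 'R': array([[-0.09940083, -0.99502511, -0.00667141],
       [-0.9573647 ,  0.09746197, -0.27194486],
       [ 0.27124217, -0.02064458, -0.96228971]]), 't': array([ 117.64001014,  523.42146638, 1261.06258106])}
```

View pics/scene0.png

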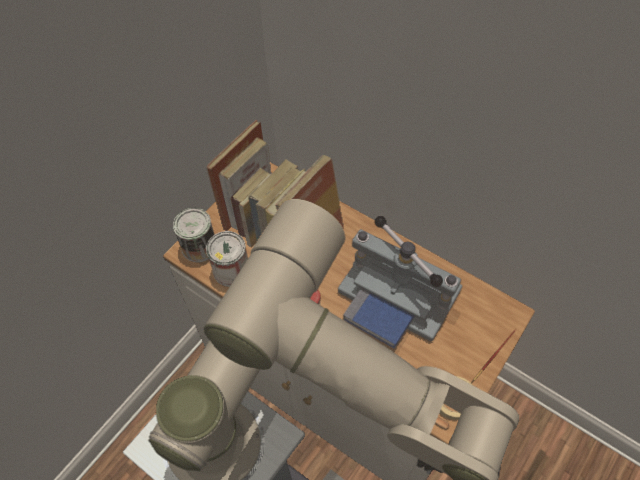

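View pics/top0.png

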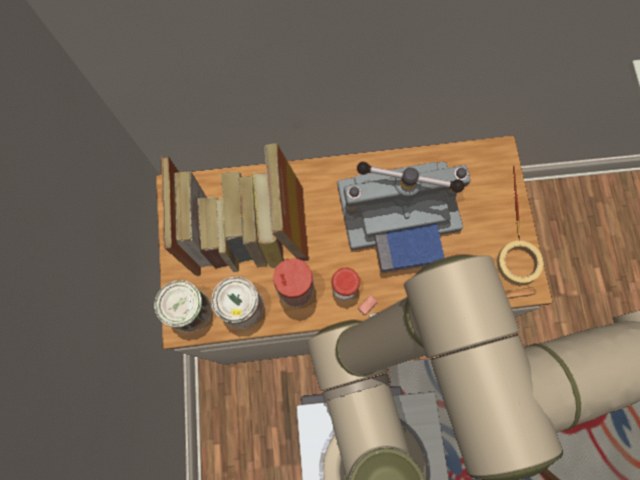

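```bash
cat > h.py <<'E'
import numpy as np, cv2
from rig import cams
C={n:cams.calibration(n) for n in("scene","top")}
def proj(n,X):
    c=C[n];X=np.atleast_2d(X);p=X@np.array(c["R"]).T+c["t"];s=p[:,:2]/p[:,2:]
    r2=(s**2).sum(1,keepdims=True);s=s*(1+c["k1"]*r2)
    return s*[c["fx"],c["fy"]]+[c["cx"],c["cy"]]
def unproj(n,uv,z):
    c=C[n];d=(np.array(uv,float)-[c["cx"],c["cy"]])/[c["fx"],c["fy"]];s=d.copy()
    for _ in range(20): s=d/(1+c["k1"]*(s@s))
    R=np.array(c["R"]);o=-R.T@c["t"];v=R.T@np.r_[s,1];return o+v*(z-o[2])/v[2]
def crop(src,box,out,k):
    im=cv2.imread(src);x0,y0,x1,y1=box
    cv2.imwrite(out,cv2.resize(im[y0:y1,x0:x1],None,fx=k,fy=k,interpolation=cv2.INTER_CUBIC))
E
python3 - <<'E'
from h import *
crop("pics/top0.png",(320,150,480,270),"pics/top0c.png",5)
crop("pics/scene0.png",(330,205,480,355),"pics/scene0c.png",4)
E
```

```text
(no output)
```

View pics/top0c.png

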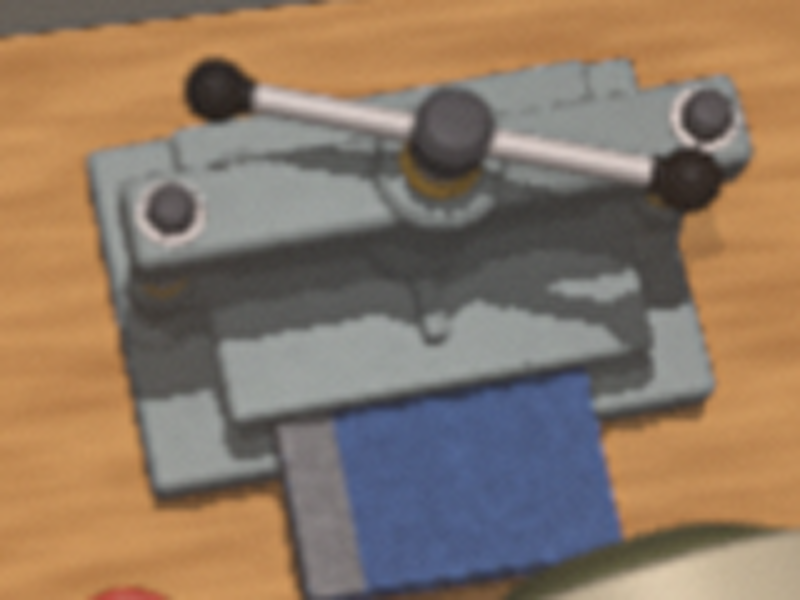

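View pics/scene0c.png

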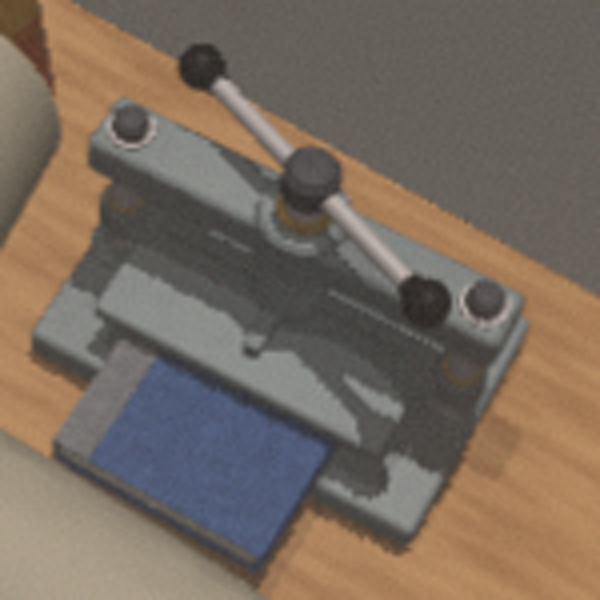

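```bash
python3 - <<'E'
from h import *
from scipy.optimize import least_squares
T=lambda u,v:(320+u/5-.4,150+v/5-.4); S=lambda u,v:(330+u/4-.4,205+v/4-.4)
obs=[("top",T(170,208),(0,121,186)),("top",T(708,113),(0,-121,186)),("scene",S(133,125),(0,121,186)),("scene",S(485,300),(0,-121,186)),
("top",T(157,490),(-90,140,30)),("top",T(712,390),(-90,-140,30)),("scene",S(404,535),(-90,-140,30)),("scene",S(37,332),(-90,140,30))]
def W(p,l):
    c,s=np.cos(p[2]),np.sin(p[2]);return np.array([p[0]+c*l[0]-s*l[1],p[1]+s*l[0]+c*l[1],l[2]])
f=lambda p:np.concatenate([proj(n,W(p,l))[0]-uv for n,uv,l in obs])
r=least_squares(f,[600,-100,0],x_scale=[10,10,.1]);p=r.x;print("press",p,r.fun.reshape(-1,2).round(1).tolist())
b=[("top",T(216,90),1),("top",T(686,180),-1),("scene",S(202,66),1),("scene",S(425,299),-1)]
def hw(q,s):
    # arm a at left (+y) ; clockwise: +y -> +x
    return W(p,(103*s*np.sin(q),103*s*np.cos(q),210-3.82*q))
g=lambda q:np.concatenate([proj(n,hw(q[0],s))[0]-uv for n,uv,s in b])
r=least_squares(g,[.3]);print("handle",r.x,r.fun.reshape(-1,2).round(1).tolist(),hw(r.x[0],1),hw(r.x[0],-1))
bk=[("top",T(308,594),(-105,75,58)),("scene",S(58,443),(-105,75,58)),("scene",S(258,562),(-105,-75,58))]
f=lambda p:np.concatenate([proj(n,W(p,l))[0]-uv for n,uv,l in bk])
r=least_squares(f,[p[0]-80,p[1],p[2]],x_scale=[10,10,.1]);q=r.x;print("book",q,r.fun.reshape(-1,2).round(1).tolist())
c,s=np.cos(p[2]),np.sin(p[2]);d=q[:2]-p[:2];print("book in press",c*d[0]+s*d[1],-s*d[0]+c*d[1],q[2]-p[2])
for l in[(-105,75,58),(-105,-75,58),(-105,0,58)]:print(W(q,l))
np.save("press.npy",p)
for nm,uv,z in[("jar",(345,279),99),("tall",(294,277),176)]:print(nm,unproj("top",uv,z))
E
```

```text
press [ 5.97169265e+02 -1.35079201e+02  7.69777016e-02] [[0.4, -1.1], [0.9, -0.7], [-0.8, -2.0], [0.1, -1.0], [-0.8, 0.5], [1.7, 0.7], [1.1, 1.0], [-2.8, 0.4]]
handle [0.38176805] [[-0.2, 0.5], [0.5, 0.4], [-0.8, 1.0], [-0.3, 1.9]] [628.07886446 -36.82648275 208.54164604] [ 566.25966644 -233.33191972  208.54164604]
book [ 5.41209381e+02 -1.40342886e+02  3.31350651e-02] [[0.9, 0.0], [-1.0, -1.0], [0.4, 0.2]]
book in press -56.198956010355815 -0.944687394444574 -0.043842636551658126
[433.78234166 -68.86260036  58.        ]
[ 438.75169197 -218.78026296   58.        ]
[ 436.26701681 -143.82143166   58.        ]
jar [409.70013232  22.30635988  99.        ]
tall [410.21938488 133.55487277 176.        ]
```

carry_out(
  steps=[2.25,-1.71,0,0,0,0,-1,2.25,-1.71,0,0,0,0,-1,2.25,-1.71,0,0,0,0,-1,2.25,-1.71,0,0,0,0,-1,2.25,-1.71,0,0,0,0,-1,2.25,-1.71,0,0,0,0,-1,2.25,-1.71,0,0,0,0,-1,2.25,-1.71,0,0,0,0,-1,2.25,-1.71,0,0,0,0,-1,2.25,-1.71,0,0,0,0,-1,2.25,-1.71,0,0,0,0,-1,2.25,-1.71,0,0,0,0,-1,2.25,-1.71,0,0,0,0,-1,2.25,-1.71,0,0,0,0,-1,0,0,0,0,0,0.91,-1,0,0,0,0,0,0.91,-1,0,0,0,0,0,0.91,-1,0,0,0,0,0,0.91,-1,0,0,0,0,0,0,-1,0,0,0,0,0,0,-1],
)

```text
time_s: 1.77
eef_pos: [400.5, -142.4, 231.1]
ee_rot: [-0.0, 0.999, 0.04, -0.0]
force: [0.1, -0.3, -0.2]
grip_width: 0.001
```

```bash
python3 - <<'E'
from h import *
from rig import readout
s=readout.sense();print(s["time_s"],s["eef_pos"],s["ee_rot"],s["force"],s["grip_width"])
for n,b,k in(("top",(320,150,480,310),3.5),("scene",(300,205,480,385),3.2)):
    cv2.imwrite(f"pics/{n}1.png",cams.capture(n)[:,:,::-1]); crop(f"pics/{n}1.png",b,f"pics/{n}1c.png",k)
E
```

```text
1.7667 [ 400.50801821 -142.42882826  231.14497274] [-1.31203282e-04  9.99211202e-01  3.97106059e-02 -1.57885347e-04] [ 0.07318867 -0.31831994 -0.15582906] 0.001083350010745213
```

View pics/top1c.png

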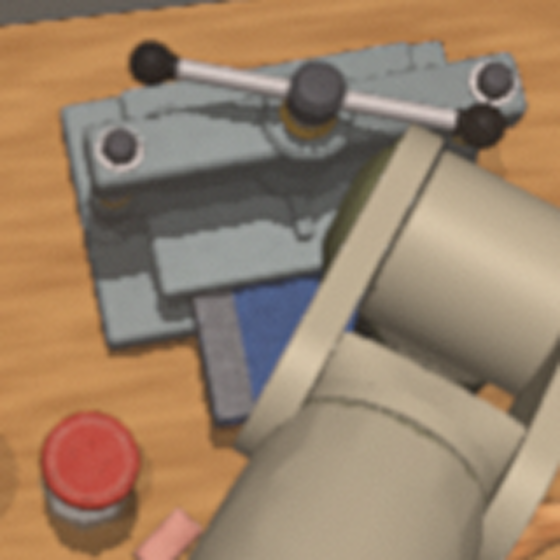

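View pics/scene1c.png

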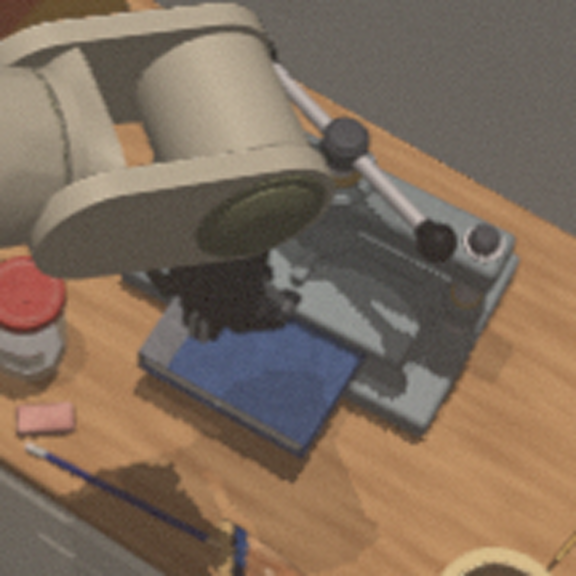

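```bash
python3 - <<'E'
from h import *
p=np.load("press.npy")
T=lambda u,v:(320+u/5-.4,150+v/5-.4); S=lambda u,v:(330+u/4-.4,205+v/4-.4); S1=lambda u,v:(300+u/3.2-.35,205+v/3.2-.35);T1=lambda u,v:(320+u/3.5-.35,150+v/3.5-.35)
c,s=np.cos(p[2]),np.sin(p[2])
for n,uv,nm in[("top",T(282,425),"Lback"),("top",T(305,592),"Lfront"),("top",T1(217,420),"Lfront"),("top",T(588,372),"Rback"),("top",T(620,545),"R"),("scene",S(58,443),"FL"),("scene",S(255,560),"FR"),("scene",S(328,443),"Rb"),("scene",S1(142,358),"FL"),("scene",S1(299,448),"FR"),("scene",S1(360,360),"Rb")]:
    w=unproj(n,uv,58);d=w[:2]-p[:2];print(nm,n,w[:2].round(1),"press:",round(c*d[0]+s*d[1],1),round(-s*d[0]+c*d[1],1))
E
```

```text
Lback top [516.6 -65.1] press: -75.0 75.9
Lfront top [435.1 -65.6] press: -156.2 81.7
Lfront top [431.  -67.5] press: -160.5 80.1
Rback top [ 527.9 -213.1] press: -75.1 -72.5
R top [ 442.7 -214.9] press: -160.1 -67.7
FL scene [433.1 -72.5] press: -158.8 75.0
FR scene [ 438.8 -215.5] press: -164.1 -68.0
Rb scene [ 531.9 -209.6] press: -70.8 -69.3
FL scene [430.3 -74.3] press: -161.7 73.5
FR scene [ 438.3 -215. ] press: -164.5 -67.5
Rb scene [ 528.5 -213.4] press: -74.5 -72.8
```

carry_out(
  steps=[0.05,0.8,0,0,0,0,-1,0,0,2.4,0,0,0,-1,0,0,2.4,0,0,0,-1,0,0,2.4,0,0,0,-1,0,0,2.4,0,0,0,-1,0,0,2.4,0,0,0,-1,0,0,2.4,0,0,0,-1,0,0,2.4,0,0,0,-1,0,0,2.3,0,0,0,-1,0,0,0,0,0,0,-1,0,0,0,0,0,0,-1],
)

```text
time_s: 2.78
eef_pos: [401.5, -150.7, 40.1]
ee_rot: [-0.001, 0.999, 0.039, -0.001]
force: [0.0, 0.2, -0.1]
grip_width: -0.001
```

carry_out(
  steps=[0.4,0,0,0,0,0,-1,0.4,0,0,0,0,0,-1,0.4,0,0,0,0,0,-1,0.4,0,0,0,0,0,-1,0.4,0,0,0,0,0,-1,0.4,0,0,0,0,0,-1,0.4,0,0,0,0,0,-1,0.4,0,0,0,0,0,-1,0,0,0,0,0,0,-1],
)

```text
time_s: 3.53
eef_pos: [434.3, -147.9, 40.3]
ee_rot: [0.0, 0.999, 0.039, 0.0]
force: [-1.1, -0.1, 0.1]
grip_width: 0.003
```

```bash
python3 - <<'E'
from h import *
from rig import readout
for n,b,k in(("top",(320,150,480,310),3.5),("scene",(300,205,480,385),3.2)):
    cv2.imwrite(f"pics/{n}2.png",cams.capture(n)[:,:,::-1]); crop(f"pics/{n}2.png",b,f"pics/{n}2c.png",k)
print(readout.sense()["force"])
E
```

```text
[ 0.20156865 -0.27497368  0.53296806]
```

View pics/top2c.png

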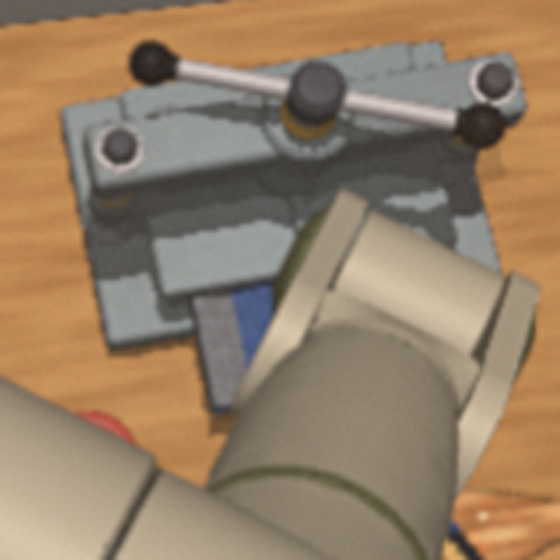

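View pics/scene2c.png

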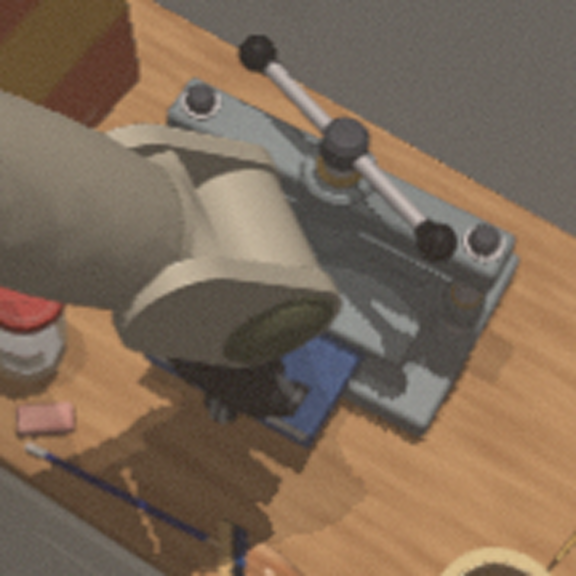

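carry_out(
  steps=[0.3,0,0,0,0,0,-1,0.3,0,0,0,0,0,-1,0.3,0,0,0,0,0,-1,0.3,0,0,0,0,0,-1,0.3,0,0,0,0,0,-1,0.3,0,0,0,0,0,-1,0.3,0,0,0,0,0,-1,0.3,0,0,0,0,0,-1,0.3,0,0,0,0,0,-1,0.3,0,0,0,0,0,-1,0.3,0,0,0,0,0,-1,0.2,0,0,0,0,0,-1,0.2,0,0,0,0,0,-1,0,0,0,0,0,0,-1],
)

```text
time_s: 4.8
eef_pos: [471.0, -145.2, 40.4]
ee_rot: [0.0, 0.999, 0.039, 0.0]
force: [0.0, -0.9, 0.5]
grip_width: 0.002
```

```bash
python3 - <<'E'
from h import *
from rig import readout
for n,b,k in(("top",(320,150,480,310),3.5),("scene",(300,205,480,385),3.2)):
    cv2.imwrite(f"pics/{n}3.png",cams.capture(n)[:,:,::-1]); crop(f"pics/{n}3.png",b,f"pics/{n}3c.png",k)
s=readout.sense();print(s["force"],s["eef_pos"])
E
```

```text
[-0.50779167  0.03427196  0.57086163] [ 470.82499005 -145.20275072   40.45147183]
```

View pics/top3c.png

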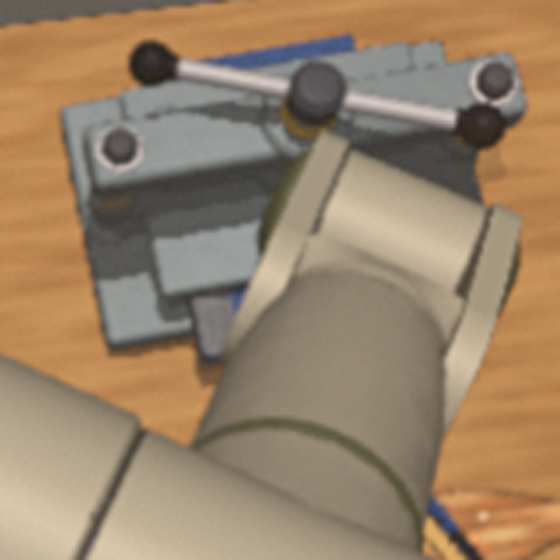

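View pics/scene3c.png

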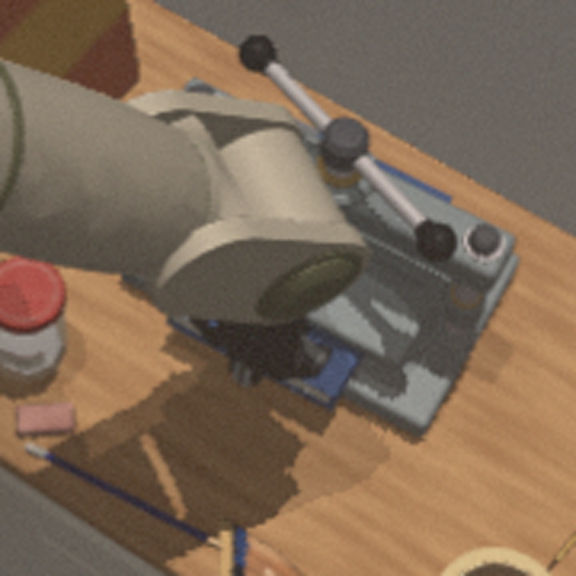

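```bash
cat >> h.py <<'E'
def topress(n,uv,z,p=None):
    p=np.load("press.npy");c,s=np.cos(p[2]),np.sin(p[2]);d=unproj(n,uv,z)[:2]-p[:2]
    return round(c*d[0]+s*d[1],1),round(-s*d[0]+c*d[1],1)
E
python3 - <<'E'
from h import *
S1=lambda u,v:(300+u/3.2-.35,205+v/3.2-.35);T1=lambda u,v:(320+u/3.5-.35,150+v/3.5-.35)
crop("pics/top3.png",(360,150,440,200),"pics/t3a.png",8);crop("pics/scene3.png",(340,250,430,340),"pics/s3a.png",6)
print("FL",topress("top",T1(202,357),58),"back R",topress("top",T1(353,38),58),"FR scene",topress("scene",S1(332,400),58),"backR scene",topress("scene",S1(450,197),58))
E
```

```text
FL (np.float64(-116.4), np.float64(81.2)) back R (np.float64(91.0), np.float64(-69.6)) FR scene (np.float64(-116.1), np.float64(-70.1)) backR scene (np.float64(95.2), np.float64(-67.8))
```

View pics/t3a.png

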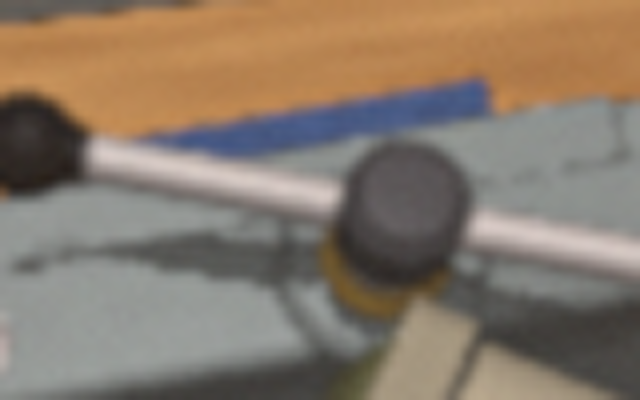

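View pics/s3a.png

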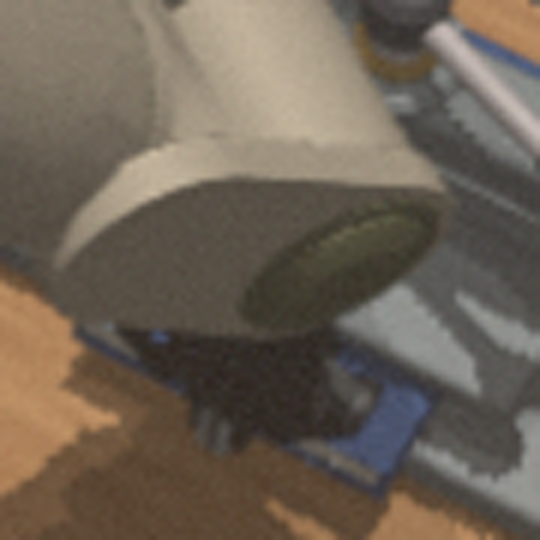

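carry_out(
  steps=[0.3,0,0,0,0,0,-1,0.3,0,0,0,0,0,-1,0.3,0,0,0,0,0,-1,0.25,0,0,0,0,0,-1,0,0,0,0,0,0,-1,0,0,0,0,0,0,-1,-0.5,0,0,0,0,0,-1,-2,0,0,0,0,0,-1,-2.5,0,0,0,0,0,-1,0,0,0,0,0,0,-1],
)

```text
time_s: 5.73
eef_pos: [428.7, -147.4, 39.8]
ee_rot: [-0.001, 0.999, 0.038, -0.001]
force: [0.3, 0.2, 0.3]
grip_width: 0.004
```

```bash
python3 - <<'E'
from h import *
from rig import readout
for n,b,k in(("top",(340,150,480,260),5.5),("scene",(330,205,480,345),4)):
    cv2.imwrite(f"pics/{n}4.png",cams.capture(n)[:,:,::-1]); crop(f"pics/{n}4.png",b,f"pics/{n}4c.png",k)
s=readout.sense();print(s["force"],s["eef_pos"])
E
```

```text
[ 1.21994034 -0.61488955  0.25311687] [ 431.92577433 -148.29423897   40.54696599]
```

View pics/top4c.png

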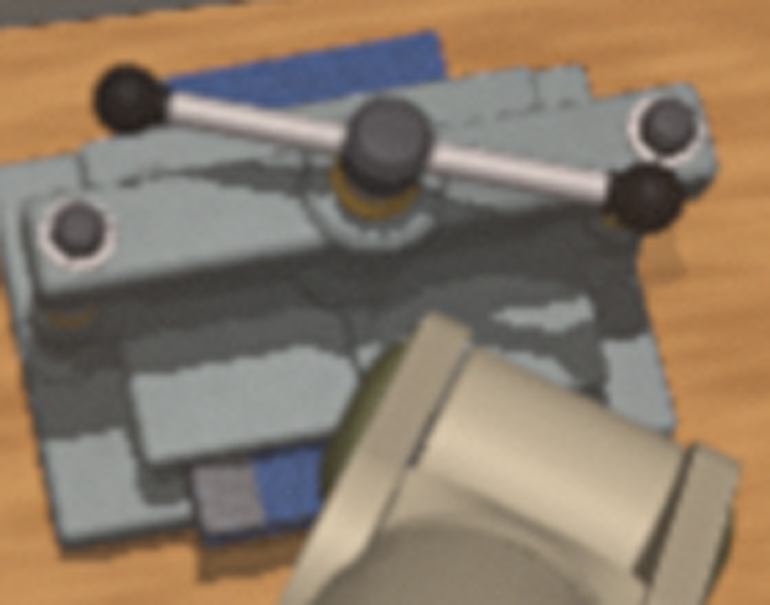

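View pics/scene4c.png

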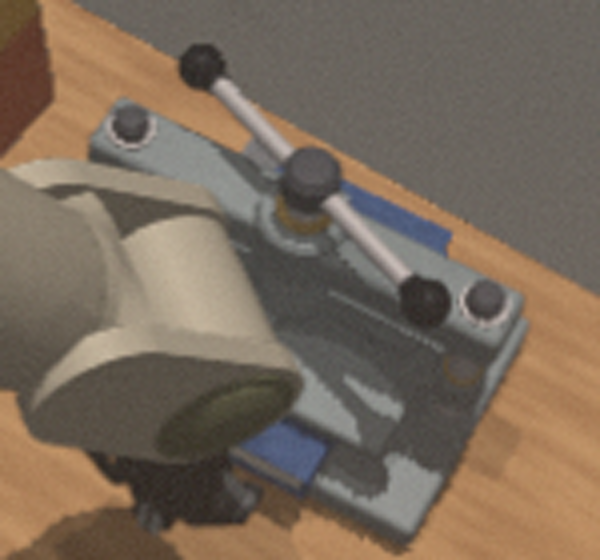

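```bash
python3 - <<'E'
from h import *
S=lambda u,v:(330+u/4-.4,205+v/4-.4);T=lambda u,v:(340+u/5.5-.4,150+v/5.5-.4)
print("FL",topress("top",T(205,538),58),"backR",topress("top",T(438,32),58),"FR s",topress("scene",S(306,484),58),"backR s",topress("scene",S(450,230),58),"bkL side s",topress("scene",S(255,140),58))
print("platen FL?",topress("top",T(150,452),78),topress("top",T(133,376),78))
E
```

```text
FL (np.float64(-106.1), np.float64(80.3)) backR (np.float64(104.8), np.float64(-69.5)) FR s (np.float64(-102.9), np.float64(-70.7)) backR s (np.float64(109.1), np.float64(-66.3)) bkL side s (np.float64(104.0), np.float64(77.3))
platen FL? (np.float64(-69.6), np.float64(98.4)) (np.float64(-35.1), np.float64(98.9))
```

```bash
cat >> h.py <<'E'
def toolaxes():
    from rig import readout
    from scipy.spatial.transform import Rotation as Ro
    s=readout.sense();w,x,y,z=s["ee_rot"];R=Ro.from_quat([x,y,z,w]).as_matrix();return s,R
def goto(q,r=65,off=25.5,z=None):
    p=np.load("press.npy");u=np.array([-np.sin(q),-np.cos(q)]);d=np.array([-np.cos(q),np.sin(q)])
    l=r*u-off*d;c,s=np.cos(p[2]),np.sin(p[2]);w=p[:2]+[c*l[0]-s*l[1],s*l[0]+c*l[1]]
    yaw=p[2]-q;st,R=toolaxes();y0=np.arctan2(R[1,0],R[0,0])
    dl=np.r_[w,z]-st["eef_pos"];print("target",w,"shift tool cm",(R.T@dl/10).round(2),"az units",np.degrees(y0-yaw)/5, "joints",st["joints"].round(2),"force",st["force"].round(1),"pos",st["eef_pos"].round(1),"yaw",y0)
E
python3 - <<'E'
from h import *
goto(.382,z=250)
E
```

```text
target [ 601.9717531  -204.73683622] shift tool cm [ 16.54   6.93 -20.93] az units 4.368371542433181 joints [-0.59  0.43  1.91  0.    0.8   0.91] force [ 1.2 -0.6  0.3] pos [ 431.9 -148.3   40.5] yaw 0.07619003347406425
```

carry_out(
  steps=[-0.2,0,-2.6,0,0,0,-1,0,0,-2.6,0,0,0,-1,0,0,-2.6,0,0,0,-1,0,0,-2.6,0,0,0,-1,0,0,-2.6,0,0,-1.14,-1,0,0,-2.6,0,0,-1.14,-1,0,0,-2.6,0,0,-1.14,-1,0,0,-2.6,0,0,-1.14,-1,0,0,0,0,0,-1.14,-1,0,0,0,0,0,-1.14,-1,0,0,0,0,0,-1.14,-1,0,0,0,0,0,-1.14,-1,0,0,0,0,0,-1.14,-1,0,0,0,0,0,-1.14,-1,0,0,0,0,0,-1.14,-1,0,0,0,0,0,-1.14,-1,0,0,0,0,0,0,-1,0,0,0,0,0,0,-1],
)

```text
time_s: 7.33
eef_pos: [430.6, -148.2, 248.5]
ee_rot: [0.0, 0.806, 0.593, 0.0]
force: [0.4, 0.9, -0.4]
grip_width: -0.003
```

```bash
python3 - <<'E'
from h import *
goto(.382,r=70,off=29,z=250)
for n in("top","scene"):
    cv2.imwrite(f"pics/{n}5.png",cams.capture(n)[:,:,::-1])
E
```

```text
target [ 603.80862178 -210.55713806] shift tool cm [-0.79 18.39 -0.14] az units 18.029276216647666 joints [-0.59  0.14  1.67  0.    1.33 -0.29] force [ 0.4  0.9 -0.4] pos [ 430.6 -148.2  248.5] yaw 1.2683288603046947
```

View pics/scene5.png

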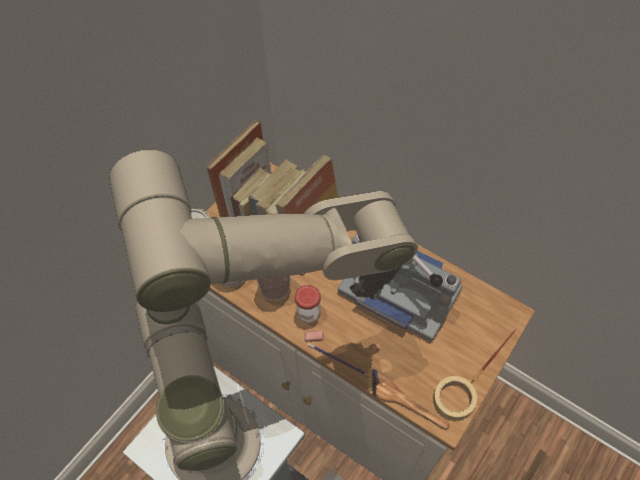

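carry_out(
  steps=[-0.1,2.3,0,0,0,0,-1,-0.1,2.3,0,0,0,0,-1,-0.1,2.3,0,0,0,0,-1,-0.1,2.3,0,0,0,0,-1,-0.1,2.3,0,0,0,0,-1,-0.1,2.3,0,0,0,0,-1,-0.1,2.3,0,0,0,0,-1,-0.1,2.3,0,0,0,0,-1,0,0,0,0,0,0,-1,0,0,0,0,0,0,-1],
)

```text
time_s: 8.27
eef_pos: [603.9, -210.3, 247.3]
ee_rot: [-0.001, 0.805, 0.593, -0.0]
force: [0.0, 0.1, 0.7]
grip_width: -0.001
```

```bash
python3 - <<'E'
from h import *
goto(.382,r=70,off=29,z=196.5)
for n,b,k in(("top",(320,120,480,240),5),("scene",(340,180,480,320),4)):
    cv2.imwrite(f"pics/{n}6.png",cams.capture(n)[:,:,::-1]); crop(f"pics/{n}6.png",b,f"pics/{n}6c.png",k)
E
```

```text
target [ 603.80862178 -210.55713806] shift tool cm [-0.03  0.01  5.08] az units 18.043545341250546 joints [-0.52  0.57  1.08  0.    1.5  -0.22] force [0.  0.1 0.7] pos [ 603.9 -210.3  247.3] yaw 1.2695740763331824
```

View pics/top6c.png

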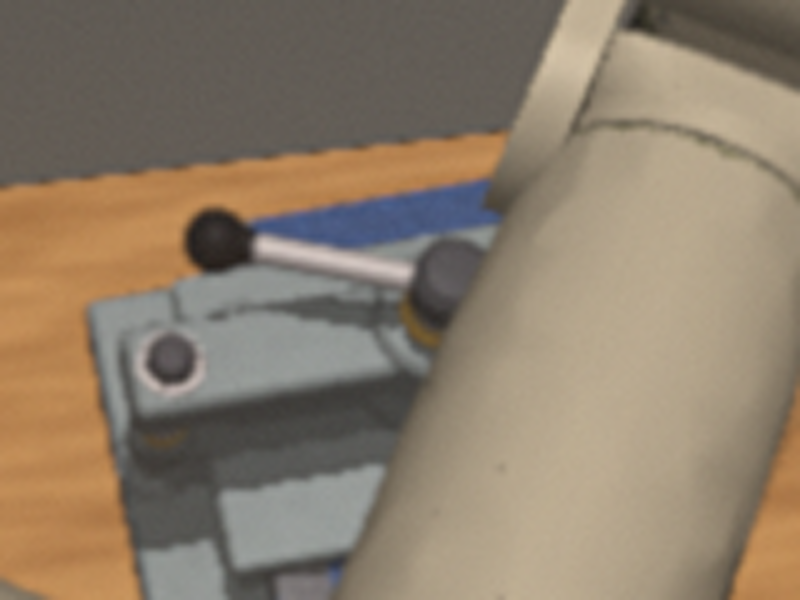

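View pics/scene6c.png

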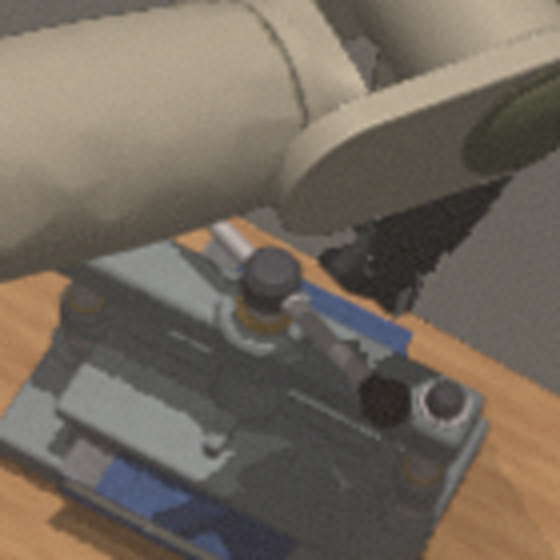

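carry_out(
  steps=[0,0,0.8,0,0,0,-1,0,0,0.8,0,0,0,-1,0,0,0.8,0,0,0,-1,0,0,0.8,0,0,0,-1,0,0,0.8,0,0,0,-1,0,0,0.8,0,0,0,-1,0,0,0.3,0,0,0,-1,0,0,0,0,0,0,-1,0,0,0,0,0,0,-1],
)

```text
time_s: 9.12
eef_pos: [603.7, -210.2, 197.4]
ee_rot: [0.0, 0.805, 0.594, 0.0]
force: [-0.8, 0.4, 0.2]
grip_width: -0.003
```

```bash
python3 - <<'E'
from h import *
goto(.382,r=70,off=21,z=196.5)
for n,b,k in(("scene",(340,180,480,320),4),):
    cv2.imwrite(f"pics/{n}7.png",cams.capture(n)[:,:,::-1]); crop(f"pics/{n}7.png",b,f"pics/{n}7c.png",k)
E
```

```text
target [ 596.17789973 -208.15462251] shift tool cm [-0.02 -0.78  0.09] az units 18.059778947056397 joints [-0.52  0.59  1.17  0.    1.38 -0.22] force [-0.8  0.4  0.2] pos [ 603.7 -210.2  197.4] yaw 1.2709907256870974
```

View pics/scene7c.png

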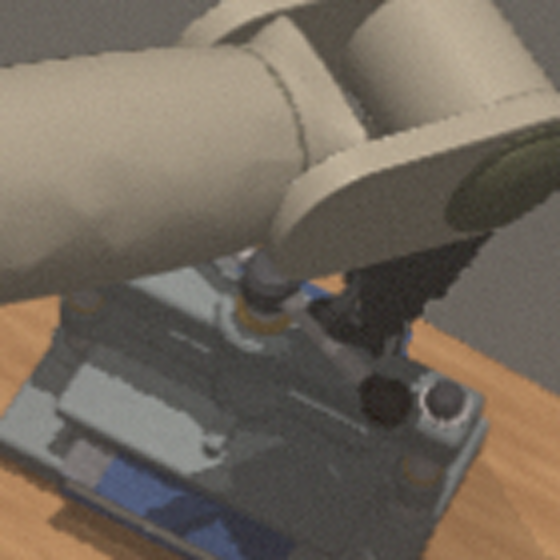

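carry_out(
  steps=[0,-0.25,0,0,0,0,-1,0,-0.25,0,0,0,0,-1,0,-0.25,0,0,0,0,-1,0,0,0,0,0,0,-1],
)

```text
time_s: 9.5
eef_pos: [596.1, -207.9, 197.6]
ee_rot: [0.0, 0.805, 0.594, 0.0]
force: [-0.1, 0.1, 0.3]
grip_width: 0.002
```

carry_out(
  steps=[-0.156,-0.618,0.033,0,0,1,-1,-0.156,-0.618,0.033,0,0,1,-1,-0.156,-0.618,0.033,0,0,1,-1,-0.156,-0.618,0.033,0,0,1,-1,0,0,0,0,0,0,-1],
)

```text
time_s: 9.92
eef_pos: [571.0, -203.1, 196.3]
ee_rot: [0.0, 0.896, 0.443, 0.0]
force: [-0.4, 0.1, -0.7]
grip_width: -0.002
```

```bash
python3 - <<'E'
from h import *
goto(.382+.349,r=70,off=21,z=196.5-1.3)
for n,b,k in(("top",(320,120,480,240),4),("scene",(340,180,480,320),4),):
    cv2.imwrite(f"pics/{n}8.png",cams.capture(n)[:,:,::-1]); crop(f"pics/{n}8.png",b,f"pics/{n}8c.png",k)
E
```

```text
target [ 571.24891991 -203.41027533] shift tool cm [-0.01  0.04  0.11] az units 18.02368270543588 joints [-0.53  0.52  1.29  0.    1.33  0.12] force [-0.4  0.1 -0.7] pos [ 571.  -203.1  196.3] yaw 0.9188407343677301
```

View pics/scene8c.png

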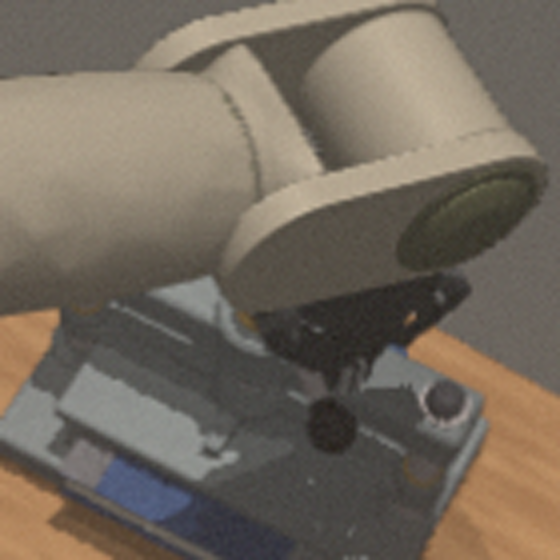

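View pics/top8c.png

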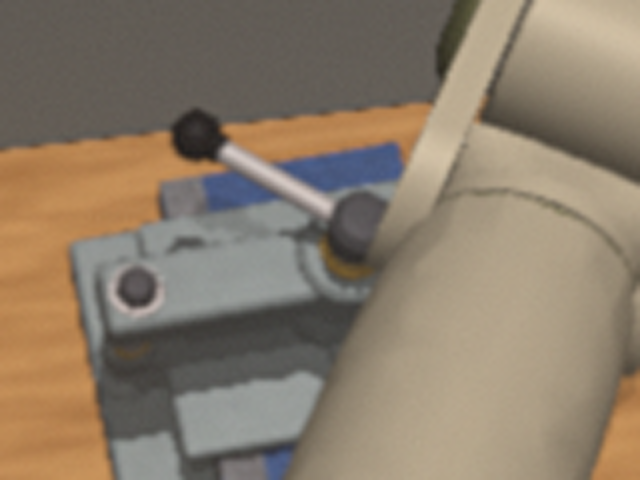

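carry_out(
  steps=[-0.156,-0.618,0.038,0,0,1,-1,-0.156,-0.618,0.038,0,0,1,-1,-0.156,-0.618,0.038,0,0,1,-1,-0.156,-0.618,0.038,0,0,1,-1,-0.156,-0.618,0.038,0,0,1,-1,-0.156,-0.618,0.038,0,0,1,-1,-0.156,-0.618,0.038,0,0,1,-1,-0.156,-0.618,0.038,0,0,1,-1,-0.156,-0.618,0.038,0,0,1,-1,-0.156,-0.618,0.038,0,0,1,-1,0,0,0,0,0,0,-1],
)

```text
time_s: 10.93
eef_pos: [528.4, -159.0, 192.5]
ee_rot: [0.0, 1.0, 0.025, 0.0]
force: [0.5, 0.1, -0.1]
grip_width: 0.001
```

```bash
python3 - <<'E'
from h import *
q=.382+.349+.873
goto(q,r=70,off=21,z=210-3.82*q-12)
for n,b,k in(("top",(320,120,480,240),4),("scene",(340,180,480,320),4),):
    cv2.imwrite(f"pics/{n}9.png",cams.capture(n)[:,:,::-1]); crop(f"pics/{n}9.png",b,f"pics/{n}9c.png",k)
E
```

```text
target [ 528.15528159 -159.12228821] shift tool cm [-0.02  0.01  0.06] az units 18.06021734615291 joints [-0.5   0.4   1.47 -0.    1.26  1.02] force [ 0.5  0.1 -0.1] pos [ 528.4 -159.   192.5] yaw 0.049028983225456825
```

View pics/scene9c.png

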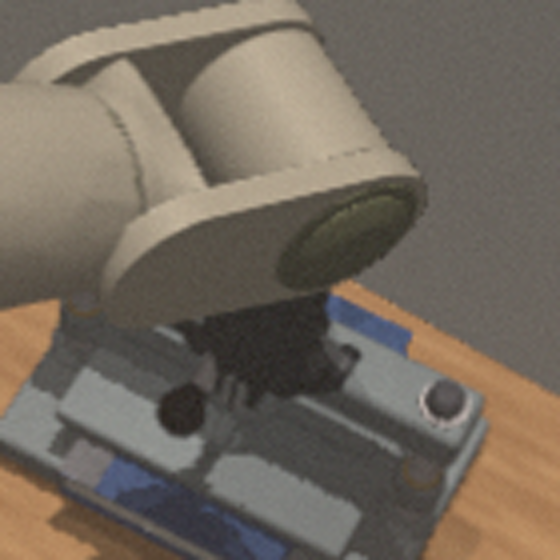

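View pics/top9c.png

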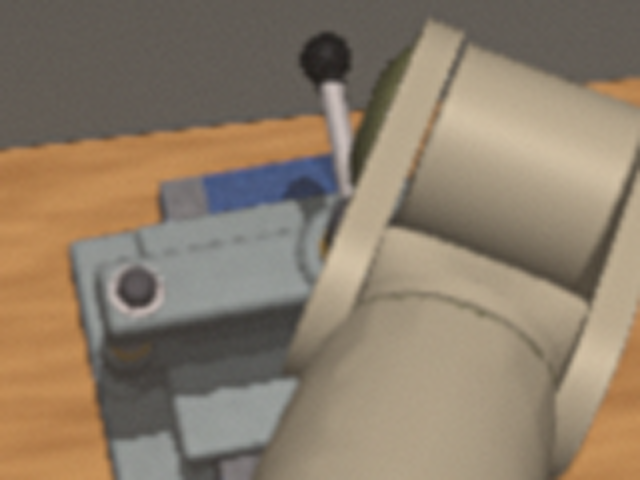

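carry_out(
  steps=[-0.156,-0.618,0.035,0,0,1,-1,-0.156,-0.618,0.035,0,0,1,-1,-0.085,-0.307,0.017,0,0,0.5,-1],
)

```text
time_s: 11.28
eef_pos: [524.7, -144.2, 191.3]
ee_rot: [0.0, 0.996, -0.085, 0.0]
force: [0.7, -3.3, -0.4]
grip_width: -0.001
```

carry_out(
  steps=[-0.085,-0.307,0.017,0,0,0.5,-1,-0.085,-0.307,0.017,0,0,0.5,-1],
)

```text
time_s: 11.45
eef_pos: [524.2, -138.2, 191.0]
ee_rot: [0.0, 0.992, -0.127, 0.0]
force: [0.9, -2.7, 0.1]
grip_width: -0.0
```

carry_out(
  steps=[-0.085,-0.307,0.017,0,0,0.5,-1],
)

```text
time_s: 11.53
eef_pos: [524.2, -135.0, 190.8]
ee_rot: [0.0, 0.989, -0.149, 0.0]
force: [1.3, -2.2, 1.2]
grip_width: -0.001
```

carry_out(
  steps=[-0.085,-0.307,0.017,0,0,0.5,-1],
)

```text
time_s: 11.62
eef_pos: [524.3, -132.0, 190.7]
ee_rot: [0.001, 0.985, -0.17, 0.0]
force: [-2.0, -7.8, 2.1]
grip_width: 0.003
```

carry_out(
  steps=[-0.04,-0.155,0.008,0,0,0.25,-1],
)

```text
time_s: 11.7
eef_pos: [524.2, -131.1, 190.7]
ee_rot: [0.002, 0.983, -0.181, 0.0]
force: [-3.7, -10.8, 2.0]
grip_width: -0.001
```

carry_out(
  steps=[-0.04,-0.155,0.008,0,0,0.25,-1],
)

```text
time_s: 11.78
eef_pos: [524.2, -130.3, 190.7]
ee_rot: [0.002, 0.982, -0.191, -0.0]
force: [-5.5, -13.8, 2.0]
grip_width: 0.001
```

carry_out(
  steps=[-0.04,-0.155,0.008,0,0,0.25,-1],
)

```text
time_s: 11.87
eef_pos: [524.2, -129.4, 190.7]
ee_rot: [0.003, 0.979, -0.202, -0.0]
force: [-7.6, -17.3, 3.2]
grip_width: -0.003
```

carry_out(
  steps=[0,0,0,0,0,0,-1,0,0,0,0,0,0,-1,0,0,0,0,0,0,-1,0,0,0,0,0,0,-1],
)

```text
time_s: 12.2
eef_pos: [524.1, -129.4, 190.7]
ee_rot: [0.003, 0.979, -0.202, -0.0]
force: [-5.7, -13.1, 2.7]
grip_width: 0.001
```

```bash
python3 - <<'E'
from h import *
goto(2.05,r=70,off=21,z=190)
for n,b,k in(("top",(320,120,480,240),4),("scene",(340,180,480,320),4),):
    cv2.imwrite(f"pics/{n}10.png",cams.capture(n)[:,:,::-1]); crop(f"pics/{n}10.png",b,f"pics/{n}10c.png",k)
E
```

```text
target [ 524.53501368 -127.00049649] shift tool cm [-0.06 -0.23  0.07] az units 17.957193192579787 joints [-0.46  0.38  1.51 -0.01  1.25  1.52] force [ -5.7 -13.1   2.7] pos [ 524.1 -129.4  190.7] yaw -0.40596157021919954
```

View pics/scene10c.png

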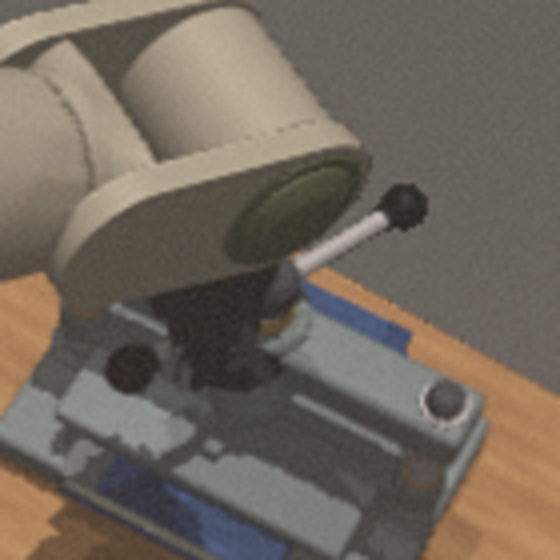

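View pics/top10c.png

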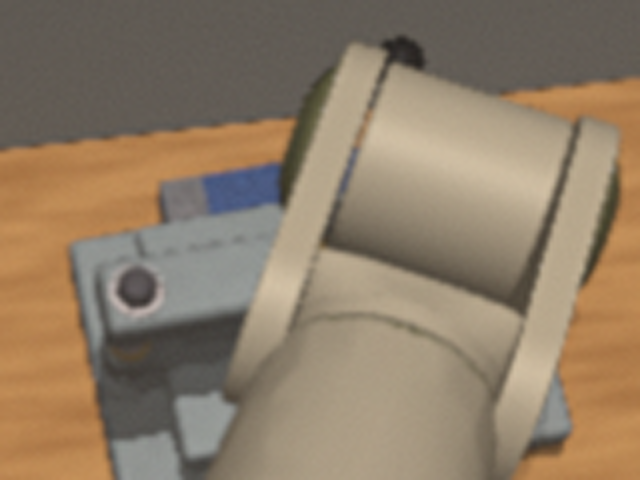

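carry_out(
  steps=[-0.02,-0.15,0,0,0,0.1,-1,-0.02,-0.15,0,0,0,0.1,-1,0,0,0,0,0,0,-1,0,0,0,0,0,0,-1],
)

```text
time_s: 12.63
eef_pos: [524.4, -127.7, 190.8]
ee_rot: [0.004, 0.978, -0.21, -0.001]
force: [-9.2, -20.5, 3.0]
grip_width: 0.003
```

carry_out(
  steps=[0,0.3,0,0,0,0,-1,0,0.6,0,0,0,0,-1,0,0.8,0,0,0,0,-1,0,0.3,-0.8,0,0,0,-1,0,0,-1.5,0,0,0,-1,0,0,-2,0,0,0,-1,0,0,-2.5,0,0,0,-1,0,0,-2.5,0,0,0,-1,0,0,0,0,0,0,-1],
)

```text
time_s: 13.38
eef_pos: [518.4, -142.2, 288.7]
ee_rot: [0.001, 0.978, -0.211, 0.004]
force: [-0.1, 0.3, 1.1]
grip_width: -0.005
```

```bash
python3 - <<'E'
from h import *
goto(2.05,r=70,off=21,z=190)
E
```

```text
target [ 524.53501368 -127.00049649] shift tool cm [-0.14 -1.64  9.87] az units 17.743766210079894 joints [-0.49  0.3   1.36  0.    1.47  1.51] force [-0.1  0.3  1.1] pos [ 518.4 -142.2  288.7] yaw -0.42458658800529636
```

carry_out(
  steps=[-0.6,2.4,0,0,0,0,-1,-0.6,2.4,0,0,0,0,-1,-0.6,2.4,0,0,0,0,-1,-0.6,2.4,0,0,0,0,-1,-0.6,2.4,0,0,0,0,-1,-0.6,2.4,0,0,0,0,-1,-0.6,2.4,0,0,0,0,-1,-0.6,2.4,0,0,0,0,-1,-0.6,2.4,0,0,0,0,-1,-0.6,2.4,0,0,0,0,-1,-0.6,2.4,0,0,0,0,-1,-0.6,2.4,0,0,0,0,-1,0,0,0,0,0,0,-1],
)

```text
time_s: 14.47
eef_pos: [330.4, -376.5, 283.1]
ee_rot: [-0.0, 0.977, -0.213, -0.0]
force: [-0.3, 0.6, -0.1]
grip_width: -0.001
```

```bash
python3 - <<'E'
from h import *
for n,b,k in(("top",(330,140,480,260),5),("scene",(330,205,480,355),4)):
    cv2.imwrite(f"pics/{n}11.png",cams.capture(n)[:,:,::-1]); crop(f"pics/{n}11.png",b,f"pics/{n}11c.png",k)
E
```

```text
(no output)
```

View pics/top11c.png

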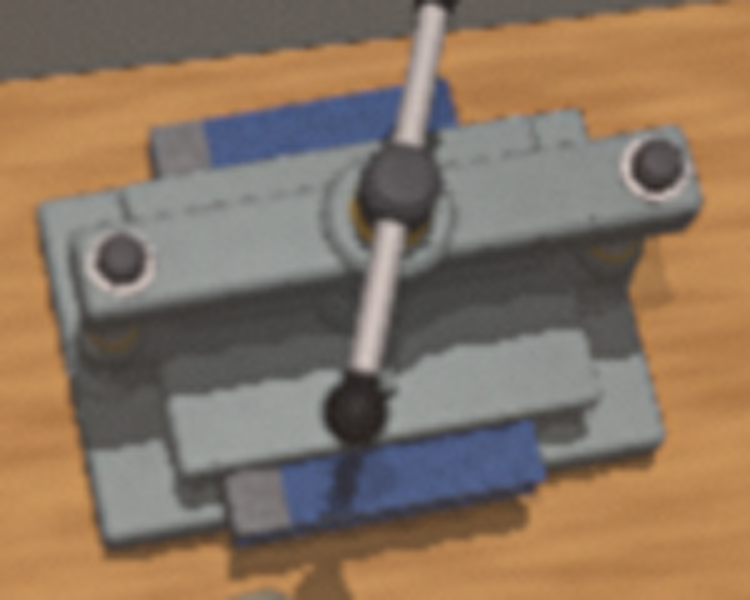

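View pics/scene11c.png

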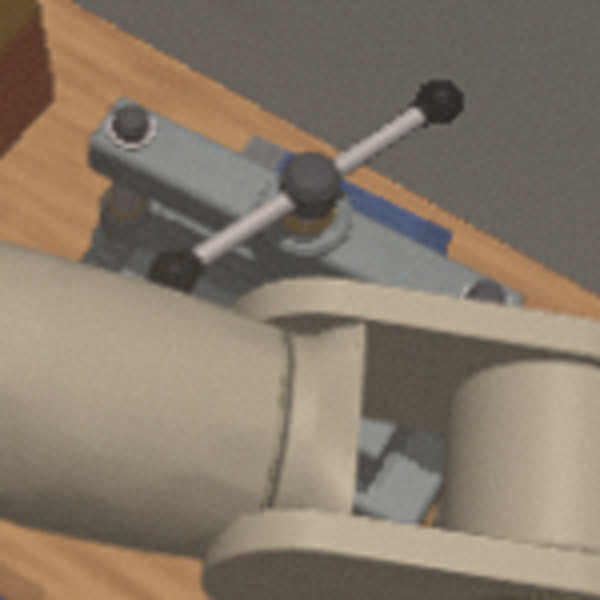

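View pics/top11.png

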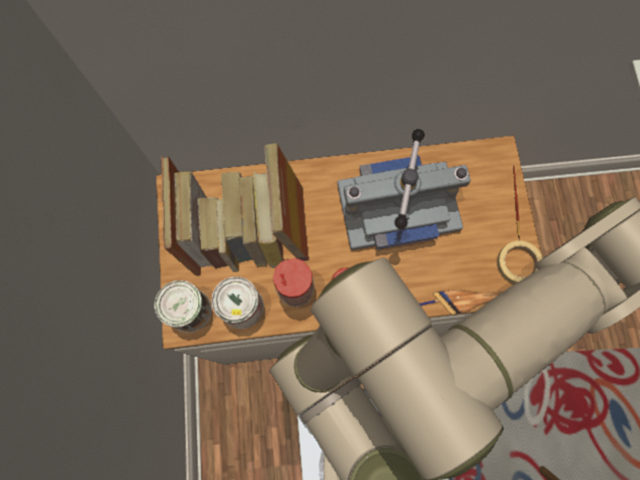

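```bash
python3 - <<'E'
from h import *
T=lambda u,v:(330+u/5-.4,140+v/5-.4)
for nm,u,v,z in[("FL",240,531,58),("FR",545,482,58),("BL",155,130,58),("BR",448,80,58),("platFL",185,470,72),("platFR",597,397,72)]: print(nm,topress("top",T(u,v),z))
p=np.load("press.npy");w=unproj("top",(401,222),202);c,s=np.cos(p[2]),np.sin(p[2])
l=topress("top",(401,222),202);print(l,"q",np.arctan2(-l[0],-l[1]))
E
```

```text
FL (np.float64(-102.6), np.float64(77.8))
FR (np.float64(-104.6), np.float64(-68.9))
BL (np.float64(104.3), np.float64(77.8))
BR (np.float64(104.3), np.float64(-69.3))
platFL (np.float64(-72.3), np.float64(99.2))
platFR (np.float64(-71.6), np.float64(-99.0))
(np.float64(-94.1), np.float64(38.5)) q 1.9591564237069425
```

```bash
python3 -c "
from rig import finish_job
print(finish_job())"
```

```text
the job is handed in; nothing more can be done
None
```

The book is centred under the platen, the press is screwed down on it, and I've handed the job in; no verdict came back. I pushed the book about 55 mm straight in with the closed fingertip, then pushed the arm that started on the right round clockwise until it was tight. The fingertip then came away and is clear of everything.

- **Book position:** the last pictures put the book's centre about 0 mm fore and aft and 4 mm to the left of the screw axis. It is square to the press within about 0.01 rad.
- **Clamping:** the handle reads about 1.96–2.05; the last picture gives the lower figure and the finger's pose the higher. The push levelled off at about 22 N with the finger about 70 mm from the axis, more than the 8–12 N at 80 mm you gave for tight. I judged tightness from that force, because the force between platen and book could not be read directly.
- **Jars and tins:** the tall jar and both tins look unmoved in the last picture. The small jar was mostly hidden by the arm in that view, but the tool never came near it.

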